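# Unlock the parts-bin gate and hold it open

## Robot

A 6-joint arm with a two-finger parallel gripper is mounted at the origin on the work surface. World frame = base frame: x ahead of the robot, y to its left, z up, the work surface at z = 0. Lengths are in m, angles in rad, forces in N, time in s.
With the tool pointing down it reaches from about 0.35 to 0.875 m from the base axis. Payload 15.5 kg.
Tool frame: the origin (TCP) lies on the centre line of the jaws, within the pads' length; the fingertips stand 11 mm ahead of it and the grasp point (between the pads) lies 8 mm behind it; z points along the fingers, y is the line along which they close (so a half turn about z gives the same grasp; the last joint's range is limited). The gripper opens to 85 mm and grips with 20 to 120 N. Pads are 22 mm wide; open, the fingers measure 114 mm over their backs; the gripper's body (76 mm by 85 mm) begins 54 mm behind the grasp point. The pads swing forward as they close: fully open they stand 13 mm farther back than shut.
Start: joints at [-1.351, 0.494, 1.345, -0, 1.302, -0.096], TCP at [0.194, -0.594, 0.242] pointing down, gripper open.
Joint ranges: [-2.91, 2.91], [-0.82, 2.16], [0.22, 2.67], [-1.22, 4.37], [0.12, 2.79], [-3.08, 3.08]. Speed limits (rad/s): [1.89, 1.89, 2.57, 3.01, 3.01, 3.01].

## Interface

Orientations are given as a rotation vector (axis times angle).
In Python, from station import ctrl gives the robot as it stands.
- The arm moves only by the shell command python3 -m jog 'ROWS'. ROWS is JSON, one flat list of numbers, 5 for each row, row after row: the shift along the world's x, y, z in units of 40 mm (1.0 is 40 mm), then the turn about the world's z in units of 5 degrees (1.0 is 5 degrees), then the opening, from 0 (shut) to 1 (fully open). In form: [x, y, z, twist, hand, x, y, z, twist, hand, ...]. A call has 1 to 20 rows; each row is the pose to reach, as a shift and turn from the pose commanded when the call began; what a row does not reach only later rows make up. A row lasts 1/12 s, in which the tool goes at most 41.7 mm and 7.16 degrees, less where a joint would pass 70% of its speed; a pose out of reach is approached as far as the arm can. A call with a gripper value outside its range is refused whole. The fingers move at their own pace and stop on an object; the grip force is fixed at half the most. Time passes only in rows, so rows that repeat a pose let the fingers close. It gives the time, the measured TCP pose, the force, the opening and the grip force at its end, in the units of the state.
- ctrl.read_state(): the state, without advancing time (a new reading comes with each control period).
- ctrl.snapshot(name): name is "scene" or "top" or "wrist"; returns the picture (420x560x3 uint8, red, green, blue); there is no depth.
- ctrl.camera_info(name): a dict with "K" (3x3 intrinsics, pixels), "dist" ([k1, k2, p1, p2, k3] as OpenCV has them; the pictures are not rectified), "R" (3x3) and "t" (3): a world point X has camera coordinates R X + t. Camera axes: x right, y down, z forward; pixel columns grow to the right and rows downward; lengths in m; the calibration is good to about 2 mm. A picture is of the moment at which its call begins: read the wrist's pose just before it. camera_info takes no time and is no camera call; for the wrist camera it gives the pose at the moment of the call.
- ctrl.hand_in(): hands the job in; it is judged then, once.
The state is a dict: "time_s": time; "joint_pos": joint angles; "joint_velocities": joint speeds; "joint_torque": joint torques, N m; "eef_pos": TCP position; "eef_rot": TCP orientation; "force": force on the tool from outside, world axes, zero at the start; "ft_torque": the same for the moment, N m; "grip_width": opening from 0.0 (shut) to 1.0 (fully open); "finger_force": force on a finger pad.
Only numpy, scipy, OpenCV 4.12 (cv2) and the standard library are available. Lean on these libraries where they do the work, as an engineer would, in place of code of your own. Each camera call takes 0.05 s, during which the arm holds its last target. There are 200 camera calls.

## Task

Open the gate of the fenced parts bin so that someone can reach in: first slide the black transport-lock knob away from the gate, fully to its end stop, then squeeze the two-jawed catch in the middle of the gate (the one nearer the gate's handle) shut between the fingers, and after it the one beside the hinge. Then take the gate by its upright handle, swing it out past the click of its detent until it stands wide open, well over 65 degrees from shut, and finish while still holding it there with the gripper: the gate springs back if let go. Leave the things lying around the bin where they are.

Things in the scene. Friction and masses are not known exactly. Their poses are not given: they have to be found in the camera images.
- bin: Fixed bin: steel fence 56 mm high on a brown base plate 235 x 425 x 12 mm. Origin on the bench, on the line of the shut gate; own y runs along the shut gate towards the hinge, x from the gate into the bin (away from the robot), z up. In its frame (y, mm): hinge 170, catch 2 at 118, catch 1 at 40, gate handle (shut) -15, lock knob (unslid) -100. The fence begins 75 mm behind the gate line.
- lock_knob (a point): Middle of the black transport-lock knob, an upright block 16 mm (bin x) by 24 mm (bin y), 22 to 66 mm above the bench; this point is 50 mm up and moves with it. Below are a shoe and track up to 23 mm high. A 10 mm round bolt runs from the knob in front of the gate's free end and blocks it.
- lock (a joint): m. Travel of the knob in the bin's -y direction, away from the gate: starts at 0 to 0.008, end stop at 0.040. About 3 N of friction; stays where it is left.
- catch1 (a point): Catch 1 (first): fixed point midway between its two jaws, 62 mm up, 35 mm behind the gate line. Jaws: upright steel blocks 8 mm thick (bin y), 14 mm wide (bin x), 40 to 78 mm above the bench; the pair is 40 mm over its outer faces when free, 20 mm squeezed shut, along bin y. Fixed block below, to 36 mm. The jaws' barbs block the gate until pushed in; gate horns, 54 mm high, stand 30 mm in front.
- catch2 (a point): Catch 2, the second to squeeze, beside the hinge: the same in all as catch 1, 78 mm farther along the bin's +y.
- catch1a (a joint): m. How far the -y jaw of catch 1 has been pushed in, towards the jaw facing it: 0 free (the jaw's outer face is 20 mm from the middle of the catch), 0.010 fully in (10 mm from the middle). It takes 3 to 4 N to slide it along the bin's +y; it stays where it is left and has no spring.
- catch1b (a joint): m. How far the +y jaw of catch 1 has been pushed in, towards the jaw facing it: 0 free (the jaw's outer face is 20 mm from the middle of the catch), 0.010 fully in (10 mm from the middle). It takes 3 to 4 N to slide it along the bin's -y; it stays where it is left and has no spring.
- catch2a (a joint): m. How far the -y jaw of catch 2 has been pushed in, towards the jaw facing it: 0 free (the jaw's outer face is 20 mm from the middle of the catch), 0.010 fully in (10 mm from the middle). It takes 3 to 4 N to slide it along the bin's +y; it stays where it is left and has no spring.
- catch2b (a joint): m. How far the +y jaw of catch 2 has been pushed in, towards the jaw facing it: 0 free (the jaw's outer face is 20 mm from the middle of the catch), 0.010 fully in (10 mm from the middle). It takes 3 to 4 N to slide it along the bin's -y; it stays where it is left and has no spring.
- gate_handle (a point): The gate's handle, an upright round steel post 14 mm in diameter from 32 to 92 mm above the bench; this point is on its axis, 68 mm up, 185 mm from the hinge axis, and swings with the gate.
- gate_hinge (a point): The gate's fixed vertical hinge axis (a 14 mm pillar up to 62 mm high; the point is 24 mm up).
- gate (a joint): rad. 0 shut, growing as the free end swings to bin -x, towards the robot (clockwise from above); stop at 1.5. A spring closes it with 0.12 N m at 0 to 0.25 N m at 1.3. A detent roller resists from about 0.45 to 0.7 rad (up to 3 N more at the handle), clicks past above that and does not keep the gate wide.
- shackle: Bystander: bronze U-shaped shackle about 65 x 50 x 10 mm lying flat; origin on the bench under its middle.
- pick_case: Bystander: tan plastic case 120 x 55 x 22 mm; origin under its centre.
- tension_bar: Bystander: flat gunmetal L-shaped bar 110 x 30 x 4 mm; origin under the middle of its long leg.
- pin_tumbler: Bystander: chrome spool-shaped pin 18 mm in diameter, 34 mm high, standing; origin under its centre.

How it is judged:
By the outcome, as a careful person would: the job done as asked, in the order asked, and still so for the second after the job is handed in, while the arm keeps its last pose, push and grip.
It also fails if it takes over 61 s, if anything falls off the work surface, if the arm or the gripper's body presses on something with over 40 N, if the wrist force passes 120 N, or if a joint passes its speed limit or range.

## Working session

There is one attempt and no reset: what is moved stays moved. The work goes in short steps, Python scripts to look and compute and a shell command to move; the robot and the scene stay as the last step left them, time stands still between calls to the robot, and variables do not carry over. Pictures are saved under pics/ and viewed, at most 10 in all, crops included, and the job is handed in when it is done.

```bash
mkdir -p pics; ls; python3 - <<'E'
from station import ctrl
import cv2,numpy as np
s=ctrl.read_state();print(s)
for n in("scene","top"):
    im=ctrl.snapshot(n);cv2.imwrite(f"pics/{n}0.png",im[...,::-1])
    i=ctrl.camera_info(n);print(n,{k:np.round(v,4).tolist() for k,v in i.items()})
E
```

```text
pics
{'time_s': 0.0, 'joint_pos': array([-1.35150584e+00,  4.94189452e-01,  1.34614237e+00, -2.44580892e-05,
        1.30249973e+00, -9.55184718e-02]), 'joint_velocities': array([ 0.00055776,  0.00224911,  0.00064196, -0.00124941,  0.00057847,
       -0.00164636]), 'joint_torque': array([-1.20243394e-04, -8.82158947e+01, -3.83875465e+01, -1.38049413e-04,
        9.98606149e-03,  1.87825316e-05]), 'eef_pos': array([ 0.19342932, -0.59394328,  0.24169254]), 'eef_rot': array([-3.10153322e+00, -4.92277788e-01,  1.57262455e-04]), 'force': array([-0.66139241,  0.27016605,  0.03950537]), 'ft_torque': array([-0.03450044,  0.00370964, -0.0504352 ]), 'finger_force': 0.0, 'grip_width': 0.999437520677504}
scene {'K': [[492.589, 0.0, 281.0401], [0.0, 492.589, 204.7253], [0.0, 0.0, 1.0]], 'dist': [-0.1824, 0.0, 0.0, 0.0, 0.0], 'R': [[-0.137, 0.9906, 0.0018], [0.8646, 0.1205, -0.4878], [-0.4834, -0.0653, -0.873]], 't': [0.0069, -0.5191, 1.6995]}
top {'K': [[504.1114, 0.0, 280.7422], [0.0, 504.1114, 201.3737], [0.0, 0.0, 1.0]], 'dist': [0.0282, 0.0, 0.0, 0.0, 0.0], 'R': [[0.0138, -0.9999, 0.0035], [-0.9827, -0.0142, -0.1846], [0.1846, -0.0009, -0.9828]], 't': [0.0404, 0.6158, 1.0444]}
```

View pics/top0.png

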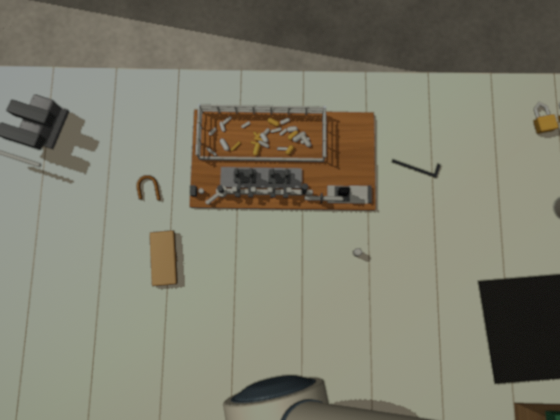

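View pics/scene0.png

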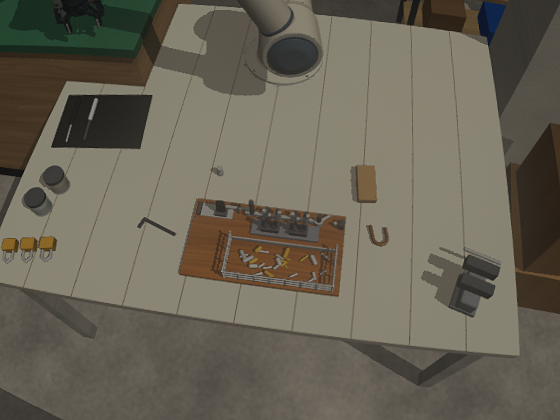

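The top view shows the brown plate at about (190–376, 110–210), with the knob at about (343,191), the hinge pillar at about (194,190), and the catches at (245,177) and (280,177). Next I'll fit the plate and look at an enlarged crop.

```bash
cat > h.py <<'E'
from station import ctrl
import cv2,numpy as np
def ray(info,px,z):
    K=np.array(info["K"]);R=np.array(info["R"]);t=np.array(info["t"])
    u=cv2.undistortPoints(np.array(px,float).reshape(-1,1,2),K,np.array(info["dist"])).reshape(-1,2)
    d=np.c_[u,np.ones(len(u))]@R; C=-R.T@t
    return C+d*((z-C[2])/d[:,2])[:,None]
def proj(info,P):
    return cv2.projectPoints(np.array(P,float).reshape(-1,1,3),cv2.Rodrigues(np.array(info["R"]))[0],np.array(info["t"]),np.array(info["K"]),np.array(info["dist"]))[0].reshape(-1,2)
E
python3 - <<'E'
from h import *
im=cv2.imread("pics/top0.png");hsv=cv2.cvtColor(im,cv2.COLOR_BGR2HSV)
m=cv2.inRange(hsv,(5,120,40),(18,255,255));m[:,:185]=0;m[:,385:]=0;m[:90]=0;m[230:]=0
m=cv2.morphologyEx(m,cv2.MORPH_OPEN,np.ones((2,2)))
p=cv2.findNonZero(m);r=cv2.minAreaRect(p);b=cv2.boxPoints(r)
i=ctrl.camera_info("top");w=ray(i,b,.012);print(b.round(1),w.round(4))
print([np.linalg.norm(w[k]-w[k-1]).round(4) for k in range(4)])
for n,px,z in(("knob",(343.5,190),.066),("hinge",(194,188),.062),("c1",(280,177),.078),("c2",(245,177),.078)):print(n,ray(i,px,z).round(4))
c=im[90:225,180:390];c=cv2.resize(c,None,fx=3.8,fy=3.8,interpolation=cv2.INTER_CUBIC)
cv2.imwrite("pics/topc.png",cv2.convertScaleAbs(c,alpha=1.7,beta=15))
E
```

```text
[[190.9 208. ]
 [192.3 110.9]
 [376.4 113.6]
 [375.  210.7]] [[ 0.6055  0.2527  0.012 ]
 [ 0.8369  0.26    0.012 ]
 [ 0.8368 -0.1729  0.012 ]
 [ 0.6053 -0.1649  0.012 ]]
[np.float64(0.4176), np.float64(0.2315), np.float64(0.4329), np.float64(0.2316)]
knob [[ 0.6407 -0.0871  0.066 ]]
hinge [[0.6413 0.2389 0.062 ]]
c1 [[0.6649 0.0515 0.078 ]]
c2 [[0.6638 0.1272 0.078 ]]
```

View pics/topc.png

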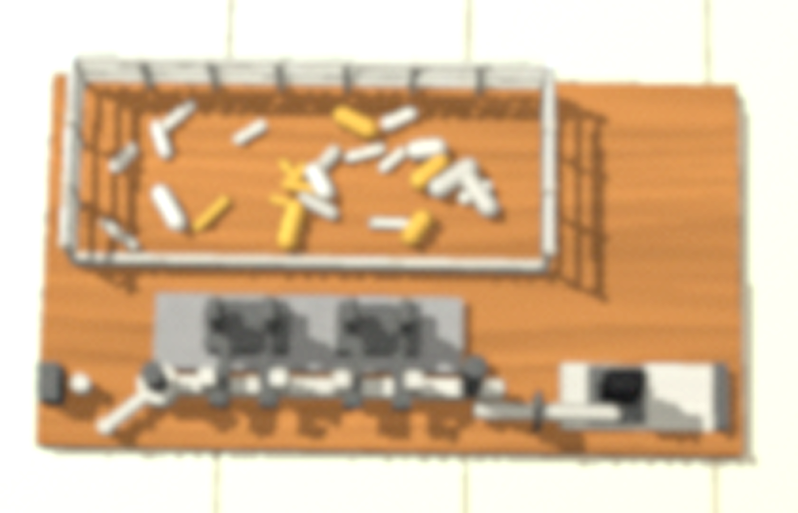

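The crop shows the hinge pillar at (155,378), the handle top at (472,370), the catch 2 and catch 1 centres at (246,325) and (381,327), and the knob top at (622,381). Next I'll fit the bin frame to these points.

```bash
python3 - <<'E'
from h import *
from scipy.optimize import least_squares
i=ctrl.camera_info("top")
f=lambda x,y:(180+(x+.5)/3.8-.5,90+(y+.5)/3.8-.5)
L=[("hinge",f(155,376),.062,(0,.170)),("handle",f(473,368),.092,(0,-.015)),("c1",f(381,322),.078,(.035,.040)),("c2",f(247,322),.078,(.035,.118))]
W=np.array([ray(i,p,z)[0] for _,p,z,_ in L]);B=np.array([l[3] for l in L])
def T(q,B):c,s=np.cos(q[2]),np.sin(q[2]);return B@np.array([[c,s],[-s,c]])+q[:2]
q=least_squares(lambda q:(T(q,B)-W[:,:2]).ravel(),[.63,0,0]).x
print("origin",q.round(4),np.degrees(q[2]));print(W.round(4));print(((T(q,B)-W[:,:2])*1000).round(1))
k=ray(i,f(622,379),.066)[0];c,s=np.cos(q[2]),np.sin(q[2]);print("knob",k.round(4),"in bin",np.array([[c,s],[-s,c]])@(k[:2]-q[:2]))
E
```

```text
origin [0.6384 0.012  0.0025] 0.14318447191421357
[[ 6.408e-01  1.813e-01  6.200e-02]
 [ 6.416e-01 -1.000e-04  9.200e-02]
 [ 6.707e-01  5.180e-02  7.800e-02]
 [ 6.696e-01  1.281e-01  7.800e-02]]
[[-2.9  0.7]
 [-3.2 -2.9]
 [ 2.6  0.3]
 [ 3.5  2. ]]
knob [ 0.6421 -0.0867  0.066 ] in bin [ 0.00345934 -0.0987206 ]
```

```bash
python3 -m jog '[11.2,12.7,-1.5,14.4,1,11.2,12.7,-1.5,14.4,1,11.2,12.7,-1.5,14.4,1,11.2,12.7,-1.5,14.4,1,11.2,12.7,-1.5,14.4,1,11.2,12.7,-1.5,14.4,1,11.2,12.7,-1.5,14.4,1,11.2,12.7,-1.5,14.4,1,11.2,12.7,-1.5,14.4,1,11.2,12.7,-1.5,14.4,1,11.2,12.7,-1.5,14.4,1,11.2,12.7,-1.5,14.4,1,11.2,12.7,-1.5,14.4,1,11.2,12.7,-1.5,14.4,1,11.2,12.7,-1.5,14.4,1,11.2,12.7,-1.5,14.4,1,11.2,12.7,-1.5,14.4,1,11.2,12.7,-1.5,14.4,1,11.2,12.7,-1.5,14.4,1,11.2,12.7,-1.5,14.4,1]'
python3 - <<'E'
from h import *
s=ctrl.read_state();print(s["time_s"],s["eef_pos"],s["eef_rot"],s["joint_pos"])
cv2.imwrite("pics/w1.png",ctrl.snapshot("wrist")[...,::-1])
np.save("w1.npy",ctrl.camera_info("wrist"),allow_pickle=True)
i=ctrl.camera_info("wrist");print(proj(i,[[.642,-.087,.066],[.6416,0,.092],[.67,.052,.078]]))
E
```

```text
time_s: 1.77
eef_pos: [0.6409, -0.0868, 0.1821]
eef_rot: [-2.221, -2.221, 0.001]
force: [-0.4, -0.8, -0.6]
grip_width: 1.002
finger_force: 0.0
1.7667 [ 0.64088424 -0.08682981  0.18206887] [-2.22063280e+00 -2.22146903e+00  9.83192386e-04] [-2.26829845e-01  5.82430452e-01  1.35744590e+00 -2.55563490e-04
  1.20251624e+00 -2.27114246e-01]
[[278.01564286 212.64943567]
 [277.92744374  98.55257176]
 [321.39488165  16.17735563]]
```

View pics/w1.png

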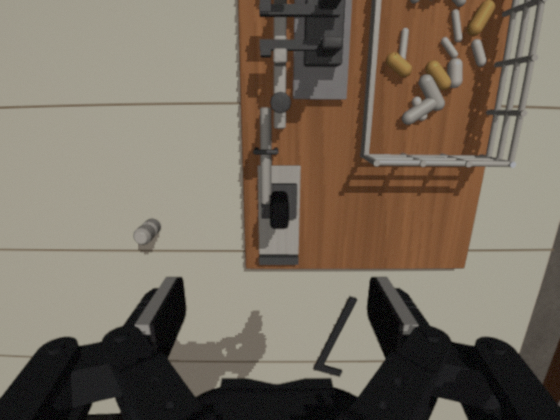

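The wrist view shows the knob centre at about (279,209), within 4 px of the prediction, the handle top at (280,102), and the catch 1 jaws at about (330,7) and (330,44).

```bash
python3 - <<'E'
from h import *
i=np.load("w1.npy",allow_pickle=True).item()
for n,p,z in(("knob",(279,209),.066),("handle",(280.5,102),.092),("j1a",(331,44),.078),("j1b",(331,7),.078),("plateL",(246,271),.012),("plateR",(466,269),.012)):print(n,ray(i,p,z)[0].round(4))
E
```

```text
knob [ 0.6428 -0.0839  0.066 ]
handle [ 0.6433 -0.0022  0.092 ]
j1a [0.677  0.0353 0.078 ]
j1b [0.6761 0.0575 0.078 ]
plateL [ 0.6087 -0.1694  0.012 ]
plateR [ 0.8446 -0.1682  0.012 ]
```

```bash
python3 -m jog '[0,0.05,-1,0,1,0,0.05,-1.7,0,1,0,0.05,-2.4,0,1,0,0.05,-3,0,0.8,0,0.05,-3.3,0,0.6,0,0.05,-3.35,0,0.3,0,0.05,-3.35,0,0,0,0.05,-3.35,0,0,0,0.05,-3.35,0,0,0,0.05,-3.35,0,0,0,0.05,-3.35,0,0]'
```

```text
time_s: 2.73
eef_pos: [0.643, -0.0847, 0.0502]
eef_rot: [2.218, 2.22, 0.003]
force: [2.4, -1.2, 8.6]
grip_width: 0.172
finger_force: 60.3
```

```bash
python3 -m jog '[0,-0.2,0,0,0,0,-0.4,0,0,0,0,-0.55,0,0,0,0,-0.7,0,0,0,0,-0.8,0,0,0,0,-0.9,0,0,0,0,-0.95,0,0,0,0,-1,0,0,0,0,-1,0,0,0]'
```

```text
time_s: 3.48
eef_pos: [0.6429, -0.1222, 0.0502]
eef_rot: [2.221, 2.221, 0.007]
force: [4.5, 21.6, 12.0]
grip_width: 0.177
finger_force: 61.0
```

```bash
python3 -m jog '[0,-0.04,0,0,0,0,-0.04,0,0,0,0,-0.04,0,0,0]'; python3 -m jog '[0,0.08,0,0,0,0,0.08,0,0,0.5,0,0.08,0,0,1,0,0.08,0,0,1,0,0.08,0.1,0,1,0,0.08,0.6,0,1,0,0.08,1.4,0,1,0,0.08,2.2,0,1,0,1.08,3,0,1,0,2.08,3.4,0,1,0,2.08,3.4,0,1]'
python3 - <<'E'
from h import *
s=ctrl.read_state();print(s["time_s"],s["eef_pos"],s["eef_rot"])
i=ctrl.camera_info("wrist");np.save("w2.npy",i,allow_pickle=True)
cv2.imwrite("pics/w2.png",ctrl.snapshot("wrist")[...,::-1])
E
```

```text
time_s: 3.73
eef_pos: [0.6428, -0.1224, 0.0502]
eef_rot: [-2.22, -2.222, -0.008]
force: [6.2, 31.0, 12.6]
grip_width: 0.172
finger_force: 61.3
time_s: 4.65
eef_pos: [0.6424, -0.0392, 0.1881]
eef_rot: [2.218, 2.222, 0.005]
force: [-0.1, 0.9, 0.7]
grip_width: 0.995
finger_force: 0.0
4.65 [ 0.64242592 -0.03920842  0.18806103] [2.21753707 2.22150829 0.00533276]
```

View pics/w2.png

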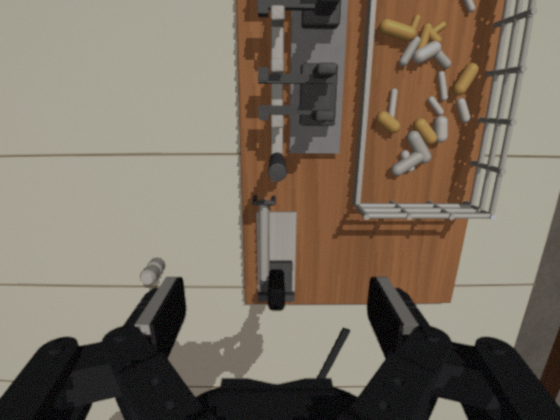

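The knob is now at the end of its track at (277,288), with the bolt end at (264,200) clear of the gate. The catch 1 jaw tops are at about (326,69) and (325,116), the handle top at (277,164), and the near jaw of catch 2 at (328,12).

```bash
python3 - <<'E'
from h import *
i=np.load("w2.npy",allow_pickle=True).item()
for n,p,z in(("knob",(277,288),.066),("handle",(277,162),.092),("j1a",(326,116),.078),("j1b",(327,69),.078),("j2a",(329,12),.078)):print(n,ray(i,p,z)[0].round(4))
E
```

```text
knob [ 0.6436 -0.1126  0.066 ]
handle [0.6431 0.0054 0.092 ]
j1a [0.6786 0.0367 0.078 ]
j1b [0.6778 0.0684 0.078 ]
j2a [0.6776 0.1042 0.078 ]
```

```bash
python3 -m jog '[0.8,2.4,0,-18,0.75,0.8,2.4,0,-18,0.75,0.8,2.4,0,-18,0.75,0.8,2.4,0,-18,0.75,0.8,2.4,0,-18,0.75,0.8,2.4,0,-18,0.75,0.8,2.4,0,-18,0.75,0.8,2.4,0,-18,0.75,0.8,2.4,0,-18,0.75,0.8,2.4,0,-18,0.75,0.8,2.4,0,-18,0.75,0.8,2.4,0,-18,0.75,0.8,2.4,0,-18,0.75,0.8,2.4,0,-18,0.75,0.8,2.4,0,-18,0.75,0.8,2.4,0,-18,0.75,0.8,2.4,0,-18,0.75,0.8,2.4,0,-18,0.75]'
python3 - <<'E'
from h import *
s=ctrl.read_state();print(s["time_s"],s["eef_pos"],s["eef_rot"],abs(s["joint_velocities"]).max())
i=ctrl.camera_info("wrist");np.save("w3.npy",i,allow_pickle=True)
cv2.imwrite("pics/w3.png",ctrl.snapshot("wrist")[...,::-1])
E
```

```text
time_s: 6.2
eef_pos: [0.6735, 0.0532, 0.1842]
eef_rot: [3.142, 0.003, -0.0]
force: [0.4, -0.3, 0.5]
grip_width: 0.752
finger_force: 0.0
6.2 [0.67348555 0.05320367 0.18420146] [ 3.14159086e+00  3.34186786e-03 -2.00896983e-04] 0.008331621680179637
```

View pics/w3.png

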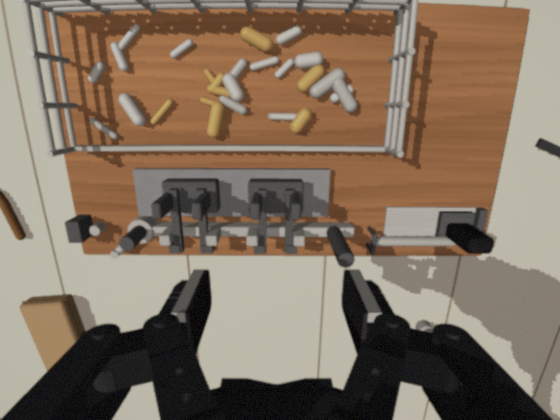

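The jaws stand at about (260,200) and (290,200), but they are hard to make out, so I'll zoom in.

```bash
python3 - <<'E'
from h import *
im=cv2.imread("pics/w3.png");c=im[160:275,140:360]
cv2.imwrite("pics/w3c.png",cv2.convertScaleAbs(cv2.resize(c,None,fx=3.6,fy=3.6,interpolation=cv2.INTER_CUBIC),alpha=2.6,beta=25))
E
```

```text
(no output)
```

View pics/w3c.png

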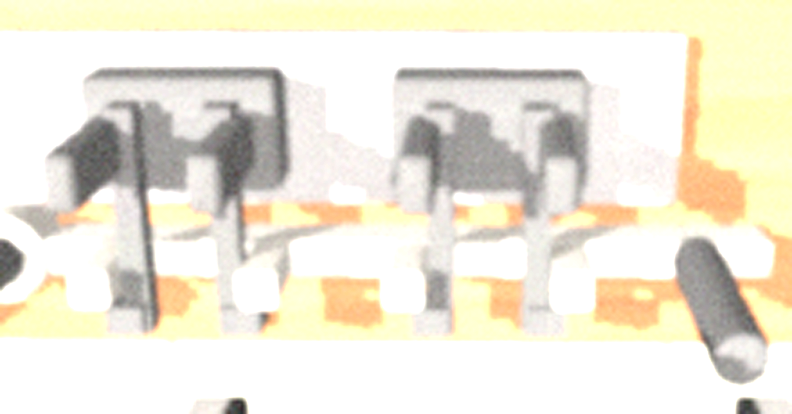

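Catch 1's jaw tops are at (411,185) and (562,185) in the crop, catch 2's at (61,182) and (205,182), and the handle top at (740,355).

```bash
python3 - <<'E'
from h import *
i=np.load("w3.npy",allow_pickle=True).item()
for n,p,z in(("1b",(411,185),.078),("1a",(562,185),.078),("2b",(61,182),.078),("2a",(205,182),.078),("handle",(740,355),.092)):print(n,ray(i,(139.6+p[0]/3.6,159.6+p[1]/3.6),z)[0].round(4))
E
```

```text
1b [0.6787 0.0697 0.078 ]
1a [0.6788 0.0371 0.078 ]
2b [0.6792 0.146  0.078 ]
2a [0.6793 0.1144 0.078 ]
handle [ 0.6451 -0.0011  0.092 ]
```

```bash
python3 -m jog '[0.1,0,-0.8,0,0.75,0.1,0,-1.6,0,0.75,0.1,0,-2.3,0,0.75,0.1,0,-2.8,0,0.75,0.1,0,-3.1,0,0.75,0.1,0,-3.2,0,0.75,0.1,0,-3.2,0,0.5,0.1,0,-3.2,0,0.3,0.1,0,-3.2,0,0,0.1,0,-3.2,0,0,0.1,0,-3.2,0,0,0.1,0,-3.2,0,0,0.1,0,-3.2,0,0,0.1,0,-3.2,0,0]'; python3 -c "
from h import *
s=ctrl.read_state();print(s['force'],s['finger_force'],s['grip_width'],s['eef_pos'])"
```

```text
time_s: 7.42
eef_pos: [0.6789, 0.0538, 0.0588]
eef_rot: [-3.141, -0.001, -0.006]
force: [-1.9, 3.8, 13.7]
grip_width: 0.17
finger_force: 59.9
[-1.88998858  3.75643412 13.7350944 ] 59.90227282047272 0.1700506783981646 [0.67891746 0.05378913 0.05880749]
```

```bash
python3 -m jog '[0,0,0,0,0.4,0,0,0,0,0.75,0,0,0,0,0.75,0,0,0.6,0,0.75,0,0,1.4,0,0.75,0,0.5,2.2,0,0.75,0,1.2,3,0,0.75,0,1.92,3.2,0,0.75,0,1.92,3.2,0,0.75,0,1.92,3.2,0,0.75,0,1.92,3.2,0,0.75,0,1.92,3.2,0,0.75]'
python3 - <<'E'
from h import *
s=ctrl.read_state();print(s["time_s"],s["eef_pos"],abs(s["joint_velocities"]).max())
i=ctrl.camera_info("wrist");np.save("w4.npy",i,allow_pickle=True)
im=ctrl.snapshot("wrist")[...,::-1];cv2.imwrite("pics/w4.png",im)
p=proj(i,[[.679,.0534,.078],[.679,.1305,.078]]);print(p);m=p.mean(0).astype(int)
x0,y0=m[0]-130,m[1]-50;print(x0,y0)
cv2.imwrite("pics/w4c.png",cv2.convertScaleAbs(cv2.resize(im[y0:y0+120,x0:x0+260],None,fx=3,fy=3,interpolation=cv2.INTER_CUBIC),alpha=2.6,beta=25))
E
```

```text
time_s: 8.42
eef_pos: [0.6771, 0.1291, 0.1833]
eef_rot: [3.141, -0.0, -0.002]
force: [-0.5, -0.6, -0.9]
grip_width: 0.751
finger_force: 0.0
8.4167 [0.67713055 0.12907257 0.18330433] 0.004459180992009775
[[371.66907958 215.30877761]
 [273.13465706 215.29253758]]
192 165
```

View pics/w4c.png

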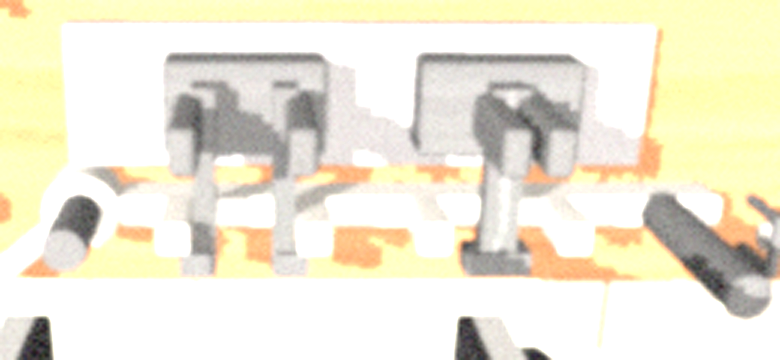

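Catch 1 is shut: its jaw tops at crop (518,150) and (562,150) span about 19 mm over the outer faces. Catch 2 is still free at (181,150) and (303,150), centred where predicted.

```bash
python3 -m jog '[0.05,0.03,-0.8,0,0.75,0.05,0.03,-1.6,0,0.75,0.05,0.03,-2.3,0,0.75,0.05,0.03,-2.8,0,0.75,0.05,0.03,-3.1,0,0.75,0.05,0.03,-3.2,0,0.75,0.05,0.03,-3.2,0,0.5,0.05,0.03,-3.2,0,0.3,0.05,0.03,-3.2,0,0,0.05,0.03,-3.2,0,0,0.05,0.03,-3.2,0,0,0.05,0.03,-3.2,0,0,0.05,0.03,-3.2,0,0,0.05,0.03,-3.2,0,0]'
```

```text
time_s: 9.63
eef_pos: [0.6809, 0.1318, 0.0588]
eef_rot: [-3.141, -0.001, -0.006]
force: [-0.8, 2.5, 13.3]
grip_width: 0.164
finger_force: 60.0
```

```bash
python3 -m jog '[0,0,0,0,0.4,0,0,0,0,0.75,0,0,0,0,0.75,0,0,0.7,0,0.75,0,0,1.6,0,0.75,0,0,2.5,0,0.75,-0.9,-3.3,2.8,18,0.75,-0.9,-3.3,2.8,18,0.75,-0.9,-3.3,2.8,18,0.75,-0.9,-3.3,2.8,18,0.75,-0.9,-3.3,2.8,18,0.75,-0.9,-3.3,2.8,18,0.75,-0.9,-3.3,2.8,18,0.75,-0.9,-3.3,2.8,18,0.75,-0.9,-3.3,2.8,18,0.75,-0.9,-3.3,2.8,18,0.75,-0.9,-3.3,2.8,18,0.75,-0.9,-3.3,2.8,18,0.75,-0.9,-3.3,2.8,18,0.75,-0.9,-3.3,2.8,18,0.75]'; python3 -m jog '[0,0,0,0,0.75,0,0,0,0,0.75,0,0,0,0,0.75,0,0,0,0,0.75,0,0,0,0,0.75,0,0,0,0,0.75,0,0,0,0,0.75,0,0,0,0,0.75]'
python3 - <<'E'
from h import *
s=ctrl.read_state();print(s["joint_pos"])
i=ctrl.camera_info("wrist")
im=ctrl.snapshot("wrist")[...,::-1];cv2.imwrite("pics/w5.png",im)
print(proj(i,[[.645,-.001,.092],[.679,.0534,.078],[.679,.131,.078]]))
E
```

```text
time_s: 11.3
eef_pos: [0.6436, -0.0008, 0.1685]
eef_rot: [2.215, 2.227, 0.0]
force: [0.4, -0.2, -0.1]
grip_width: 0.745
finger_force: 0.0
time_s: 11.97
eef_pos: [0.6435, -0.0007, 0.1683]
eef_rot: [2.221, 2.222, -0.0]
force: [0.9, 0.6, -0.1]
grip_width: 0.751
finger_force: 0.0
[-9.38275264e-02  5.92515641e-01  1.38087772e+00 -1.13989718e-05
  1.16819014e+00 -9.41931967e-02]
[[278.76011681 231.16291626]
 [328.46956911 149.65636841]
 [334.23894497  23.60940113]]
```

View pics/w5.png

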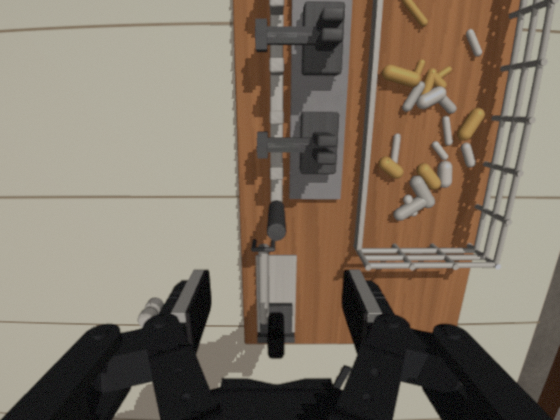

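Both catches are squeezed shut, with narrow jaw pairs at (327,150) and (330,27). The handle top is at (277,232), as predicted. I'll descend and grip it.

```bash
python3 -m jog '[0.02,0,-0.8,0,0.75,0.02,0,-1.5,0,0.75,0.02,0,-2.1,0,0.75,0.02,0,-2.4,0,0.75,0.02,0,-2.45,0,0.5,0.02,0,-2.45,0,0.2,0.02,0,-2.45,0,0,0.02,0,-2.45,0,0,0.02,0,-2.45,0,0,0.02,0,-2.45,0,0,0.02,0,-2.45,0,0]'
python3 - <<'E'
import numpy as np
for d in range(0,86,5):
    a=np.radians(d); r=.185/.04   # hinge relative to handle: +y .185
    print(d,(-r*np.sin(a)).round(2),(r*(1-np.cos(a))).round(2),-d/5)
E
```

```text
time_s: 12.93
eef_pos: [0.6447, -0.0008, 0.0719]
eef_rot: [2.22, 2.221, 0.001]
force: [-4.1, -1.1, 9.0]
grip_width: 0.143
finger_force: 58.4
0 -0.0 0.0 0.0
5 -0.4 0.02 -1.0
10 -0.8 0.07 -2.0
15 -1.2 0.16 -3.0
20 -1.58 0.28 -4.0
25 -1.95 0.43 -5.0
30 -2.31 0.62 -6.0
35 -2.65 0.84 -7.0
40 -2.97 1.08 -8.0
45 -3.27 1.35 -9.0
50 -3.54 1.65 -10.0
55 -3.79 1.97 -11.0
60 -4.01 2.31 -12.0
65 -4.19 2.67 -13.0
70 -4.35 3.04 -14.0
75 -4.47 3.43 -15.0
80 -4.55 3.82 -16.0
85 -4.61 4.22 -17.0
```

```bash
python3 -m jog '[-0.2,0,0,-0.5,0,-0.4,0.02,0,-1,0,-0.6,0.04,0,-1.5,0,-0.8,0.07,0,-2,0,-1,0.11,0,-2.5,0,-1.2,0.16,0,-3,0,-1.39,0.22,0,-3.5,0,-1.58,0.28,0,-4,0,-1.58,0.28,0,-4,0]'
```

```text
time_s: 13.68
eef_pos: [0.5808, 0.0103, 0.072]
eef_rot: [2.574, 1.798, 0.001]
force: [-1.0, -7.8, 7.0]
grip_width: 0.139
finger_force: 59.2
```

```bash
python3 -m jog '[-0.19,0.07,0,-0.5,0,-0.37,0.15,0,-1,0,-0.55,0.24,0,-1.5,0,-0.73,0.34,0,-2,0,-0.9,0.45,0,-2.5,0,-1.07,0.56,0,-3,0,-1.23,0.68,0,-3.5,0,-1.39,0.8,0,-4,0,-1.54,0.93,0,-4.5,0,-1.69,1.07,0,-5,0,-1.69,1.07,0,-5,0]'
```

```text
time_s: 14.6
eef_pos: [0.5128, 0.0537, 0.0718]
eef_rot: [2.903, 1.199, 0.001]
force: [-7.8, -7.0, 16.3]
grip_width: 0.145
finger_force: 60.1
```

```bash
python3 -m jog '[-0.14,0.15,0,-0.5,0,-0.27,0.3,0,-1,0,-0.4,0.46,0,-1.5,0,-0.52,0.62,0,-2,0,-0.63,0.79,0,-2.5,0,-0.74,0.96,0,-3,0,-0.83,1.14,0,-3.5,0,-0.92,1.32,0,-4,0,-1,1.5,0,-4.5,0,-1.08,1.69,0,-5,0,-1.14,1.88,0,-5.5,0,-1.2,2.08,0,-6,0,-1.25,2.27,0,-6.5,0,-1.28,2.47,0,-7,0,-1.28,2.47,0,-7,0,-1.28,2.47,0,-7,0,-1.28,2.47,0,-7,0]'
python3 - <<'E'
from h import *
s=ctrl.read_state();e=s["eef_pos"];h=np.array([.645,.184])-e[:2];print(np.degrees(np.arctan2(h[0],h[1])),np.hypot(*h),s["force"])
i=ctrl.camera_info("top")
im=ctrl.snapshot("wrist")[...,::-1];im2=ctrl.snapshot("scene")[...,::-1]
c=cv2.resize(im2[150:300,170:400],(400,261));o=np.zeros((420,800,3),np.uint8);o[:,:400]=cv2.resize(im,(400,420));o[:261,400:]=c
cv2.imwrite("pics/f.png",cv2.convertScaleAbs(o,alpha=1.6))
E
```

```text
time_s: 16.02
eef_pos: [0.4617, 0.1522, 0.0717]
eef_rot: [3.129, 0.275, 0.0]
force: [-9.1, -2.7, 21.6]
grip_width: 0.145
finger_force: 60.7
80.14101627225878 0.18600633903976208 [-9.12499076 -2.72485511 21.6188748 ]
```

View pics/f.png

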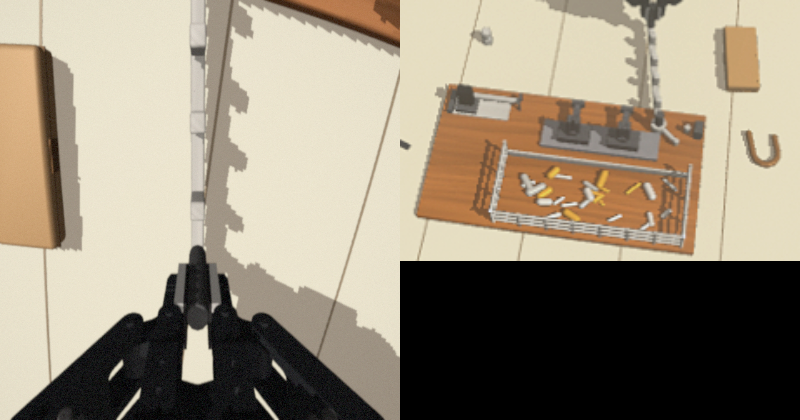

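The final picture shows the gate standing open at about 80°. Its handle is between the fingers at (197,280), the knob is still at its end, and the bystanders in view are untouched.

```bash
python3 -c "
from station import ctrl
print(ctrl.hand_in())"
```

```text
the job is handed in; nothing more can be done
None
```

I handed the job in at about 16 s: the lock was slid to its end stop, catch 1 and then catch 2 were squeezed shut, and the gripper is still holding the gate open at about 80°. The hand-in returned no verdict.

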